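Dial 4.7 kilohm into a resistance substitution box and connect it

TASK

Set the resistance substitution box to 4.7 kilohm: with light finger pressure only (never press on anything with more than 15 N) roll its three thumbwheels until they click home at 4, 7, 2, left to right as you face the box from the robot, that is yellow, violet, red on top. Only when all three are set, throw its toggle switch fully over, away from you, to connect the output; leave the other things on the mat where they are.

Things in the scene. Friction and masses are not known exactly. Their poses are not given: they have to be found in the camera images.
- case: Grey instrument case, fixed, 156 (x) x 270 (y) mm, flat top panel 72 mm above the bench. Origin: centre of its underside; x away from the robot, y to the left, z up. On the panel: black thumbwheel bank (bezel 48 x 104 mm centred at y +35 mm; three wheels 30 mm apart, flat spacers between), toggle at y -85 mm, two binding posts 21 mm tall at x +52 mm, y -62 and -108 mm.
- slot_left (a point): Point on the case's top panel surface (case x 0, y +65 mm) over the axle of the left wheel, at its mid width. A wheel takes some 2 to 4 N along its rim to leave a detent, given by friction (about 0.3 to 0.6, not known) under a shut fingertip pressed down on the crown: below about 7 N it may slip, 8 to 12 N drives it; if it slips, press a little harder.
- slot_middle (a point): The same for the middle wheel (case x 0, y +35 mm). The bank is mounted on slotted brackets and stands out of the panel more or less, differently each time and not measured: the crowns lie 10 to 23 mm above the panel, all three alike, always 9 mm above the bezel's top. The height to press at must be felt.
- slot_right (a point): The same for the right wheel (case x 0, y +5 mm). The axles are sprung: pressed down, a wheel yields 0.15 mm per N and bottoms out hard at 2.2 mm, about 16 N. Dragging a fingertip straight along the case's x on the crown turns a wheel by 1 digit per 11.3 mm; let go, it springs to the nearer detent, but close to half-way it can hang.
- wheel_left (a joint): Left thumbwheel (the one at the case's +y): knurled rim of radius 18 mm, 14 mm wide, axle along the case's y. Value = 0.6283 rad x the digit on top (between the white index lines); a detent at every digit, stops at 0 and 9. Grows when the top of the rim is dragged away from the robot. 
- wheel_middle (a joint): Middle thumbwheel: knurled rim of radius 18 mm, 14 mm wide, axle along the case's y. Value = 0.6283 rad x the digit on top (between the white index lines); a detent at every digit, stops at 0 and 9. Grows when the top of the rim is dragged away from the robot. Colours of the ten 36 degree sectors of each wheel, digits 0 to 9: black, brown, red, orange, yellow, green, blue, violet, grey, white.
- wheel_right (a joint): Right thumbwheel: knurled rim of radius 18 mm, 14 mm wide, axle along the case's y. Value = 0.6283 rad x the digit on top (between the white index lines); a detent at every digit, stops at 0 and 9. Grows when the top of the rim is dragged away from the robot. 
- toggle (a joint): Steel bat toggle hinged along the case's y, 6 mm above the panel. 0 = leaning 0.4 rad towards the robot (off, red dot); 0.8 = 0.4 rad away from it (connected, green dot). It snaps over past the middle at about 4 N on the tip and stays where it is thrown.
- toggle_tip (a point): Tip of the toggle's bat, 30 mm from its hinge, moving with it; the bat is 9 mm thick there. At 0 the tip is 34 mm above the panel and 12 mm on the robot's side of the hinge.
- multimeter_center (a point): Centre (half-way up) of a loose red multimeter, 155 (its x) x 80 x 34 mm, lying right (-y) of the case. To be left alone.
- flux_jar_center (a point): Centre (half-way up) of a loose yellow flux jar, 48 mm across, 45 mm tall, left (+y) of the case. To be left alone.
- phone_center (a point): Centre of a loose black phone lying flat beyond the case (+x), 148 (its x) x 72 x 9 mm. To be left alone.
- screwdriver_grip (a point): Grip of a loose screwdriver, 160 mm long, lying on the robot's side of the case. To be left alone.

How it is judged:
On the way, in this order (a step that is already met when the one before it is completed fails the run):
1. all three wheels stand in their detents at 4, 7, 2 while the toggle is still off (value of joint wheel_left between 2.393 and 2.633 rad and value of joint wheel_middle between 4.278 and 4.518 rad and value of joint wheel_right between 1.137 and 1.377 rad and value of joint toggle below 0.2 rad), for 0.2 s.
2. the toggle is thrown over to connected (value of joint toggle above 0.65 rad), for 0.2 s.
At the end, for the whole second after the job is handed in: The left, middle and right wheels rest within 0.12 rad of digits 4, 7 and 2 (2.513, 4.398 and 1.257 rad) and the toggle stands over at connected (more than 0.65 rad) (value of joint wheel_left between 2.393 and 2.633 rad and value of joint wheel_middle between 4.278 and 4.518 rad and value of joint wheel_right between 1.137 and 1.377 rad and value of joint toggle above 0.65 rad and velocity of joint wheel_left between -0.3 and 0.3 rad/s and velocity of joint wheel_middle between -0.3 and 0.3 rad/s and velocity of joint wheel_right between -0.3 and 0.3 rad/s); the robot touches nothing.
It fails at once if the fingers or the arm press on anything with more than 15 N (contact force between any of the fingers, the arm and anything else above 15 N).
It fails at once if the toggle is thrown while a wheel is not at its digit (value of joint toggle above 0.4 rad and not (value of joint wheel_left between 2.393 and 2.633 rad and value of joint wheel_middle between 4.278 and 4.518 rad and value of joint wheel_right between 1.137 and 1.377 rad)).
It fails at once if a bystander is pushed more than 20 mm (distance of any of multimeter_center, flux_jar_center, phone_center, screwdriver_grip from where it was at the start of the episode above 0.02 m).
It also fails if it takes over 67 s, if anything falls off the work surface, if the arm or the gripper's body presses on something with over 40 N, if the wrist force passes 120 N, or if a joint passes its speed limit or range.

ROBOT

A 7-joint arm with a two-finger parallel gripper is mounted at the origin on the work surface. World frame = base frame: x ahead of the robot, y to its left, z up, the work surface at z = 0. Lengths are in m, angles in rad, forces in N, time in s.
With the tool pointing down it reaches from about 0.35 to 0.9 m from the base axis. Payload 19.9 kg.
Tool frame: the origin (TCP) lies on the centre line of the jaws, within the pads' length; the fingertips stand 14 mm ahead of it and the grasp point (between the pads) lies 5 mm behind it (manip.finger_overhang is the z of the fingertips in the tool frame, in m); z points along the fingers, y is the line along which they close (so a half turn about z gives the same grasp; the last joint's range is limited). The gripper opens to 85 mm and grips with 20 to 120 N. Pads are 22 mm wide; open, the fingers measure 114 mm over their backs; the gripper's body (76 mm by 85 mm) begins 54 mm behind the grasp point. The pads swing forward as they close: fully open they stand 13 mm farther back than shut.
Start: joints at [1.266, 0.417, -0.01, 1.614, 0.005, 1.111, -0.053], TCP at [0.163, -0.603, 0.245] pointing down, gripper open.
Joint ranges: [-2.81, 2.81], [-0.39, 2.02], [-1.27, 1.25], [0.06, 2.57], [-1.19, 4.33], [0.19, 2], [-2.82, 2.82]. Speed limits (rad/s): [1.89, 1.89, 2.39, 2.39, 3.01, 3.01, 3.01].

INTERFACE

Orientations are given as a rotation vector (axis times angle).
In Python, from plant import readout, imaging, job, manip gives the robot as it stands.
- The arm moves only by the tool arm_command, never from a script. Its argument "deltas" is one flat list of numbers, 5 for each row, row after row: the shift along the tool's x, y, z in units of 40 mm (1.0 is 40 mm), then the turn about the tool's z in units of 6 degrees (1.0 is 6 degrees), then the closure, from 0 (fully open) to 1 (shut). A call has 1 to 8 rows; each row is the pose to reach, as a shift and turn from the pose commanded when the call began, along the tool's axes at that moment; what a row does not reach only later rows make up. A row lasts 1/12 s, in which the tool goes at most 41.7 mm and 7.16 degrees, less where a joint would pass 70% of its speed; a pose out of reach is approached as far as the arm can. A call with a gripper value outside its range is refused whole. The fingers move at their own pace and stop on an object; "grip_force" is the grip in N (left out, the last holds). Time passes only in rows, so rows that repeat a pose let the fingers close. It gives the time, the measured TCP pose, the force, the opening and the grip force at its end, in the units of the state.
- readout.get_state(): the state, without advancing time (a new reading comes with each control period).
- imaging.snapshot(name): name is "scene" or "top"; returns a dict with "frame" (400x640x3 uint8, blue, green, red), "range_z" (400x640 float32, m along the optical axis (not along the pixel's ray), 0 where there is no reading), "K" (3x3 intrinsics, pixels), "R" (3x3) and "t" (3): a world point X has camera coordinates R X + t. Camera axes: x right, y down, z forward; pixel columns grow to the right and rows downward; lengths in m; the calibration is good to about 2 mm. A picture is of the moment at which its call begins.
- job.sign_off(): hands the job in; it is judged then, once.
The state is a dict: "t": time; "joints": joint angles; "joint_vel": joint speeds; "joint_efforts": joint torques, N m; "eef_pos": TCP position; "tool_rot": TCP orientation; "force": force on the tool from outside, world axes, zero at the start; "ft_torque": the same for the moment, N m; "finger_gap": finger opening in m; "grasp_force": force on a finger pad.
Only numpy, scipy, OpenCV 4.12 (cv2) and the standard library are available. Lean on these libraries where they do the work, as an engineer would, in place of code of your own. Each camera call takes 0.05 s, during which the arm holds its last target. There are 200 camera calls.

## Working session

There is one attempt and no reset: what is moved stays moved. The work goes in short steps, Python scripts to look and compute and a tool call to move; the robot and the scene stay as the last step left them, time stands still between calls to the robot, and variables do not carry over. Pictures are saved under pics/ and viewed, at most 10 in all, crops included, and the job is handed in when it is done.

Besides the shell and the picture viewer there is one more tool, called after "Emit:" by a JSON object that holds its "fn" and its "kwargs", one argument or row to a line. arm_command: Moves the arm, as the interface text tells. Its arguments: {"type":"object","properties":{"deltas":{"type":"array"},"grip_force":{"type":"number"}},"required":["deltas"]}

```bash
mkdir -p pics; ls
python3 - <<'E'
from plant import readout, imaging, job, manip
import cv2,numpy as np
print(readout.get_state()); print(manip.finger_overhang)
for n in("scene","top"):
    s=imaging.snapshot(n); cv2.imwrite(f"pics/{n}0.png",s["frame"]); np.savez(f"{n}0.npz",**s)
    print(n,s["K"],s["R"],s["t"])
E
```

```text
pics
{'t': 0.0, 'joints': array([ 1.26548576,  0.41796798, -0.01031349,  1.61417691,  0.00471225,
        1.11072215, -0.05299089]), 'joint_vel': array([-0.00088675, -0.00101618, -0.00055413,  0.00040966, -0.00100454,
        0.00089827,  0.00167597]), 'joint_efforts': array([-7.48468046e-04, -8.64452434e+01,  6.78471588e-01, -4.34913325e+01,
        1.90232584e-02,  7.26115322e-03, -1.12217120e-05]), 'eef_pos': array([ 0.16288063, -0.60305153,  0.24466281]), 'tool_rot': array([-3.11308302e+00, -4.13081646e-01,  4.12541992e-04]), 'force': array([-0.18246454, -0.37938972,  0.1903832 ]), 'ft_torque': array([-0.00913952,  0.00688349,  0.00474192]), 'grasp_force': 0.0, 'finger_gap': 0.08546174441637239}
0.014
scene [[361.72124787   0.         316.86722123]
 [  0.         361.72124787 202.41472355]
 [  0.           0.           1.        ]] [[ 0.01383534  0.99988165  0.00672889]
 [ 0.80860859 -0.0072296  -0.58830254]
 [-0.58818427  0.0135804  -0.80861291]] [-0.01559597 -0.41428156  1.16120172]
top [[368.308366     0.         312.90353596]
 [  0.         368.308366   198.71837712]
 [  0.           0.           1.        ]] [[-0.02057542 -0.99976081 -0.00741427]
 [-0.99442366  0.02123165 -0.10329962]
 [ 0.10343233  0.00524749 -0.99462265]] [0.04346256 0.5865208  0.9037723 ]
```

View pics/scene0.png

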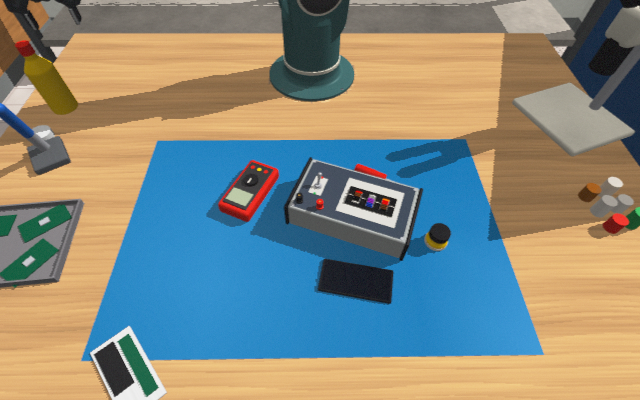

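View pics/top0.png

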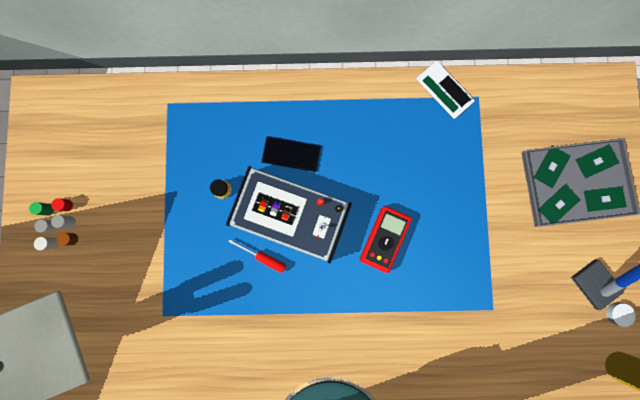

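The scene view (case ~(355,205)) and the top view (case ~(290,213), bank ~(275,207), toggle ~(322,227)) show the case yawed about −17°. Next I'll fit the panel from depth and zoom in on it.

```bash
cat > h.py <<'E'
import numpy as np,cv2
def pts(s):
    z=s["range_z"];v,u=np.mgrid[:400,:640];K=s["K"]
    c=np.stack([(u-K[0,2])/K[0,0]*z,(v-K[1,2])/K[1,1]*z,z],-1)
    w=(c-s["t"])@s["R"]; w[z==0]=np.nan
    return w
def proj(s,X):
    c=np.atleast_2d(X)@s["R"].T+s["t"];p=c@s["K"].T
    return p[:,:2]/p[:,2:]
E
python3 - <<'E'
from h import *
for n in("top","scene"):
    s=np.load(n+"0.npz");w=pts(s)
    reg=(w[...,0]>.3)&(w[...,0]<.75)&(abs(w[...,1])<.3)
    m=reg&(abs(w[...,2]-.072)<.006)
    nl,lab,st,c=cv2.connectedComponentsWithStats(m.astype(np.uint8))
    i=1+np.argmax(st[1:,4]);P=w[lab==i]
    r=cv2.minAreaRect((P[:,:2]*1000).astype(np.float32));print(n,st[i],r,cv2.boxPoints(r),np.median(P[:,2]))
    Q=w[reg&(w[...,2]>.085)&(w[...,2]<.13)];print(len(Q), np.percentile(Q[:,2],[5,50,95]))
    u,v=(st[i][0],st[i][1]);x0,y0=u-8,v-8;W,H=st[i][2]+16,st[i][3]+16
    cv2.imwrite(f"pics/{n}c.png",cv2.resize(s["frame"][y0:y0+H,x0:x0+W],None,fx=5,fy=5,interpolation=cv2.INTER_CUBIC));print(x0,y0)
E
```

```text
top [ 225  166  126   97 6434] ((549.0342407226562, 92.05988311767578), (270.1996765136719, 154.0550079345703), 68.7357177734375) [[428.25427    -5.9064255]
 [571.8208    -61.77761  ]
 [669.8142    190.02618  ]
 [526.2477    245.89737  ]] 0.07279054535410537
142 [0.08541075 0.09114221 0.10393763]
217 158
scene [ 283  157  140   90 6635] ((550.6719970703125, 87.74833679199219), (269.50836181640625, 154.79359436035156), 68.83808135986328) [[429.84763   -9.977936]
 [574.2026   -65.85918 ]
 [671.49634  185.47461 ]
 [527.1414   241.35585 ]] 0.07123060325620971
138 [0.08532689 0.09148049 0.10280935]
275 149
```

View crops.

View pics/topc.png

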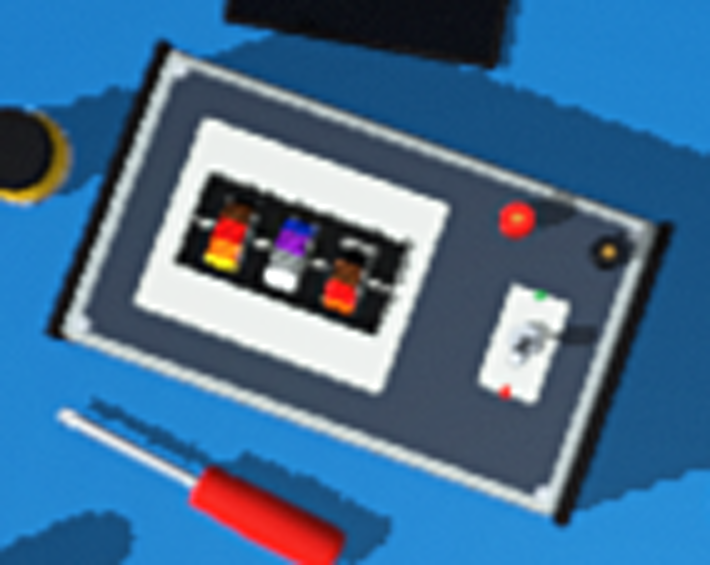

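View pics/scenec.png

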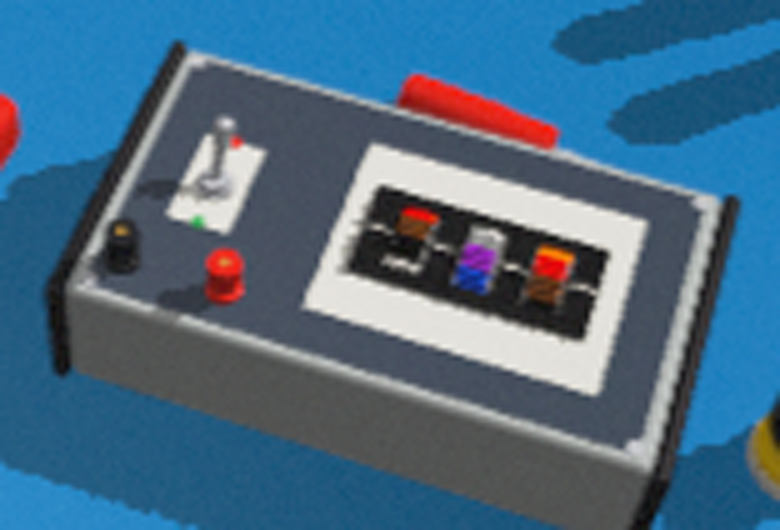

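Run:
```python
from h import *
# case-frame depth: bank crown/bezel height, toggle and posts
th=np.radians(-21.2);c=np.array([.5498,.0899])
R=np.array([[np.cos(th),-np.sin(th)],[np.sin(th),np.cos(th)]])
for n in("top","scene"):
    s=np.load(n+"0.npz");w=pts(s);l=(w[...,:2]-c)@R
    z=w[...,2]*1000-72
    for nm,y in(("L",.065),("M",.035),("R",.005),("s1",.05),("s2",.02)):
        m=(abs(l[...,0])<.006)&(abs(l[...,1]-y)<.005);print(n,nm,np.round(z[m],1))
    for a,b in((0,-.085),(.052,-.062),(.052,-.108)):
        m=(abs(l[...,0]-a)<.025)&(abs(l[...,1]-b)<.018)&(z>8);print(n,np.median(l[m],0),z[m].max())
```

```text
top L [11.8 13.9 12.7 17.  12.  13.3 14.9 11.3 13.7 12.2 12.9 14.3 12.1  0.8
 12.  12.6 13.4 14.6  5.3 13.5 15.1 14.2 12.4 -1.4 11.5]
top M [11.1 12.7 12.9 13.8 10.9 16.3 13.3 13.8 15.7 13.5 11.8 15.2 13.9 15.1
 13.9 12.6 11.4 12.1 12.  11.2 13.6]
top R [14.3 13.5 12.8 13.6 12.4 14.6 14.5 11.9 13.7 15.4 16.2 11.4 13.1  0.
 10.5 14.8 13.7 14.9 15.1 11.7 13.7 12.5]
top s1 [5.4 8.5 3.9 7.6 2.1 5.  6.  6.1 4.  5.2 5.2 6.6 6.4 4.  4.  6.8 2.4 6.
 4.7 4.7 5. ]
top s2 [5.6 4.3 6.  6.5 3.8 4.6 5.  4.7 5.7 4.7 6.3 4.2 3.3 6.5 6.4 4.1 2.8 5.5
 4.8]
top [-0.00750425 -0.08312242] 37.69685582799819
top [ 0.04978988 -0.06070172] 24.256672302594822
top [ 0.05034494 -0.1063703 ] 22.610071326001588
scene L [11.2 11.1 10.2 11.2 12.3 13.   9.9 11.5 14.4 10.3 12.4  9.9 12.4 12.3
 12.4 11.1 11.6 10.4  9.5 11.1 11.1]
scene M [10.4 12.7 13.1 14.6 11.2 11.3  9.6 12.7 10.8 10.1 12.9 12.2 12.3 12.
 12.9 11.6 13.  11.4 11.7 13.8]
scene R [12.2 13.5 11.4 11.6 14.2  9.5 12.9 14.  13.  10.3 10.4 12.5 13.  13.6
 11.5 10.6 10.1 12.3 13.4]
scene s1 [2.9 5.1 4.7 3.4 5.1 4.8 2.5 2.2 3.5 4.  4.2 1.6 3.7 4.7 3.5 1.4 2.7 4.4
 2.  3.8 2.  2.5 1.8]
scene s2 [2.  3.6 3.2 3.8 4.1 3.5 2.5 3.7 3.9 3.6 4.1 3.4 2.2 2.4 3.8 4.3 2.9 2.1
 1.6 4.4 3.8]
scene [-0.00343112 -0.08610814] 33.1938797225327
scene [ 0.05614618 -0.06291365] 21.679424053134014
scene [ 0.05574632 -0.10821629] 21.39081592270277
```

The top crop shows index-line midpoints at (233,232), (291,254), (350,276). The left wheel reads red there, the middle violet and the right brown, so probably 2, 7, 1. The toggle leans to the red dot at (525,345). I'll check those readings numerically.

```bash
cat > wheels.py <<'E'
from h import *
th=np.radians(-21.2);R2=np.array([[np.cos(th),-np.sin(th)],[np.sin(th),np.cos(th)]])
C={"top":np.array([.5490,.0921]),"scene":np.array([.5507,.0877])}
pal=np.array([[20,20,20],[25,65,120],[25,35,225],[10,130,250],[30,220,250],[40,160,40],[230,60,30],[200,30,150],[150,150,150],[240,240,240]],float)
def read(n,s,crown=.0845):
    out=[]
    for y in(.065,.035,.005):
        a=np.radians(np.arange(-40,41,5.));P=[]
        for dy in(-.003,0,.003):
            l=np.c_[.018*np.sin(a),np.full(len(a),y+dy)]
            uv=proj(s,np.c_[l@R2.T+C[n],crown-.018+.018*np.cos(a)]).astype(np.float32)
            P.append(cv2.remap(s["frame"],uv[None,:,0],uv[None,:,1],cv2.INTER_LINEAR)[0])
        p=np.mean(P,0)
        v=np.arange(0,9.01,.05);e=[]
        for q in v:
            d=np.rint(q-np.degrees(a)/36);ok=(d>=0)&(d<=9)
            hs=cv2.normalize
            e.append(np.mean(np.linalg.norm(p[ok]-pal[d[ok].astype(int)],axis=1)))
        i=np.argsort(e)[:3];out.append((v[i].round(2).tolist(),round(min(e))));last=p
    return out
E
python3 - <<'E'
from wheels import *
for n in C: print(n,*read(n,np.load(n+"0.npz")),sep="\n")
E
```

```text
top
([2.0, 2.05, 1.95], 28)
([7.55, 7.6, 7.7], 31)
([1.0, 1.05, 0.95], 26)
scene
([1.85, 1.9, 1.8], 29)
([7.35, 7.4, 7.45], 41)
([0.9, 0.85, 1.0], 21)
```

Emit:
{"fn": "arm_command", "kwargs": {
  "deltas": [0, 0, 0, 1, 1, 0, 0, 0, 2, 1, 0, 0, 0, 3, 1, 0, 0, 0, 4, 1, 0, 0, 0, 5, 1, 0, 0, 0, 6, 1, 0, 0, 0, 6.05, 1, 0, 0, 0, 6.05, 1],
  "grip_force": 20
}}

```text
t: 0.77
eef_pos: [0.1631, -0.6032, 0.245]
tool_rot: [-3.088, 0.573, 0.001]
force: [-0.7, -0.5, 0.1]
finger_gap: 0.0001
grasp_force: 0.0
```

Emit:
{"fn": "arm_command", "kwargs": {
  "deltas": [0.1, -1, 0, 0, 1, 0.2, -2, 0, 0, 1, 0.35, -3, 0, 0, 1, 0.5, -4, 0, 0, 1, 0.6, -5, 0, 0, 1, 0.75, -6, 0, 0, 1, 0.9, -7, 0, 0, 1, 1, -8, 0, 0, 1]
}}

```text
t: 1.43
eef_pos: [0.3165, -0.3177, 0.2454]
tool_rot: [3.089, -0.571, 0.0]
force: [1.4, -0.7, 0.1]
finger_gap: 0.0002
grasp_force: 0.0
```

Emit:
{"fn": "arm_command", "kwargs": {
  "deltas": [0.1, -1, 0, 0, 1, 0.2, -2, 0, 0, 1, 0.35, -3, 0, 0, 1, 0.5, -4, 0, 0, 1, 0.6, -5, 0, 0, 1, 0.75, -6, 0, 0, 1, 0.9, -7, 0, 0, 1, 1, -8, 0, 0, 1]
}}

```text
t: 2.1
eef_pos: [0.4696, -0.0337, 0.2455]
tool_rot: [3.089, -0.571, 0.001]
force: [0.6, -0.6, 0.2]
finger_gap: 0.0002
grasp_force: 0.0
```

Emit:
{"fn": "arm_command", "kwargs": {
  "deltas": [0.1, -1, 0, 0, 1, 0.3, -2, 0, 0, 1, 0.4, -3, 0, 0, 1, 0.5, -4, 0.5, 0, 1, 0.6, -4.8, 1.3, 0, 1, 0.7, -5.2, 2.2, 0, 1, 0.7, -5.27, 3, 0, 1, 0.7, -5.27, 3.1, 0, 1]
}}

```text
t: 2.77
eef_pos: [0.5686, 0.1518, 0.1154]
tool_rot: [3.088, -0.568, -0.011]
force: [-1.7, 0.0, -0.9]
finger_gap: -0.0
grasp_force: 0.0
```

Emit:
{"fn": "arm_command", "kwargs": {
  "deltas": [0, 0, 0.05, 0, 1, 0, 0, 0.1, 0, 1, 0, 0, 0.1, 0, 1]
}}

```text
t: 3.02
eef_pos: [0.5719, 0.1504, 0.1191]
tool_rot: [-3.087, 0.577, -0.003]
force: [0.6, 0.3, 0.4]
finger_gap: 0.0002
grasp_force: 0.0
```

Run:
```python
from wheels import *
from plant import imaging,readout
st=readout.get_state();d=R2.T@(st["eef_pos"][:2]-(.5498,.0899));print(d,st["eef_pos"],st["force"])
a=[]
for n in C:
    s=imaging.snapshot(n);np.savez(n+"1.npz",**s)
    u,v=proj(s,[.565,.13,.1])[0].astype(int)
    a.append(cv2.resize(s["frame"][v-45:v+45,u-45:u+45],(400,400),interpolation=2));print(u-45,v-45)
cv2.imwrite("pics/hov.png",np.hstack(a))
```

```text
[-0.00122747  0.06437457] [0.57193503 0.15036183 0.1190941 ] [0.62028295 0.2622936  0.44355351]
225 161
331 149
```

View pics/hov.png

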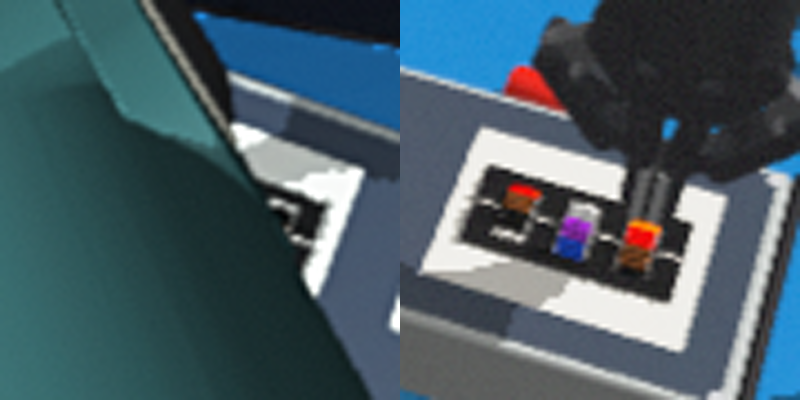

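The hover view shows the fingertips at (650,190), over the left wheel's robot side. The wheels read orange/red/brown, grey/violet/blue and red/brown from the scene camera. I'll move down slowly.

Emit:
{"fn": "arm_command", "kwargs": {
  "deltas": [-0.05, 0, 0.1, 0, 1, -0.1, 0, 0.2, 0, 1, -0.1, 0, 0.3, 0, 1, -0.1, 0, 0.35, 0, 1, -0.1, 0, 0.35, 0, 1, -0.1, 0, 0.35, 0, 1]
}}

```text
t: 3.62
eef_pos: [0.5674, 0.1523, 0.1031]
tool_rot: [3.088, -0.577, -0.001]
force: [-0.6, 0.5, -0.4]
finger_gap: 0.0001
grasp_force: 0.0
```

Emit:
{"fn": "arm_command", "kwargs": {
  "deltas": [0, 0, 0.02, 0, 1, 0, 0, 0.05, 0, 1, 0, 0, 0.05, 0, 1]
}}

```text
t: 3.87
eef_pos: [0.5674, 0.1523, 0.1011]
tool_rot: [-3.088, 0.578, 0.0]
force: [0.1, 0.0, -0.2]
finger_gap: 0.0001
grasp_force: 0.0
```

Emit:
{"fn": "arm_command", "kwargs": {
  "deltas": [0, 0, 0.015, 0, 1, 0, 0, 0.025, 0, 1, 0, 0, 0.025, 0, 1]
}}

```text
t: 4.12
eef_pos: [0.5674, 0.1523, 0.1002]
tool_rot: [3.088, -0.578, -0.0]
force: [1.3, 0.1, 0.4]
finger_gap: -0.0
grasp_force: 0.0
```

Emit:
{"fn": "arm_command", "kwargs": {
  "deltas": [0, 0, 0.01, 0, 1, 0, 0, 0.015, 0, 1, 0, 0, 0.015, 0, 1]
}}

```text
t: 4.37
eef_pos: [0.5674, 0.1524, 0.0997]
tool_rot: [-3.088, 0.577, 0.0]
force: [0.3, -0.2, -0.3]
finger_gap: 0.0002
grasp_force: 0.0
```

Emit:
{"fn": "arm_command", "kwargs": {
  "deltas": [0, 0, 0.015, 0, 1, 0, 0, 0.025, 0, 1, 0, 0, 0.025, 0, 1]
}}

```text
t: 4.62
eef_pos: [0.5675, 0.1524, 0.0988]
tool_rot: [-3.088, 0.578, -0.0]
force: [-0.9, -0.9, 4.7]
finger_gap: 0.0
grasp_force: 2.3
```

Emit:
{"fn": "arm_command", "kwargs": {
  "deltas": [0, 0, 0.01, 0, 1, 0, 0, 0.015, 0, 1, 0, 0, 0.015, 0, 1]
}}

```text
t: 4.87
eef_pos: [0.5676, 0.1523, 0.0984]
tool_rot: [-3.088, 0.578, -0.001]
force: [-1.5, -1.0, 6.8]
finger_gap: -0.0001
grasp_force: 3.5
```

Emit:
{"fn": "arm_command", "kwargs": {
  "deltas": [0, 0, 0.012, 0, 1, 0, 0, 0.012, 0, 1]
}}

```text
t: 5.03
eef_pos: [0.5677, 0.1524, 0.098]
tool_rot: [-3.088, 0.578, -0.001]
force: [-1.5, -1.2, 8.0]
finger_gap: -0.0004
grasp_force: 4.6
```

Emit:
{"fn": "arm_command", "kwargs": {
  "deltas": [0.04, 0, 0, 0, 1, 0.08, 0, 0, 0, 1, 0.12, 0, 0, 0, 1, 0.16, 0, 0, 0, 1, 0.2, 0, 0, 0, 1, 0.24, 0, 0, 0, 1, 0.285, 0, 0, 0, 1, 0.285, 0, 0, 0, 1]
}}

```text
t: 5.7
eef_pos: [0.5785, 0.1483, 0.0981]
tool_rot: [-3.088, 0.578, -0.001]
force: [-0.7, -0.9, 8.9]
finger_gap: 0.0
grasp_force: 4.5
```

```bash
cat > look.py <<'E'
from wheels import *
from plant import imaging,readout
st=readout.get_state();d=R2.T@(st["eef_pos"][:2]-(.5498,.0899));print((d*1000).round(1),st["eef_pos"],st["force"])
s=imaging.snapshot("scene");print(read("scene",s,.0855))
E
python3 look.py
```

```text
[ 5.7 64.8] [0.5785182  0.14826892 0.09805591] [-0.66208891 -0.9044807   8.85045529]
[([0.3, 0.25, 0.15], 85), ([7.5, 7.55, 7.6], 48), ([1.0, 1.05, 0.95], 21)]
```

Emit:
{"fn": "arm_command", "kwargs": {
  "deltas": [0, 0, -0.15, 0, 1, 0, 0, -0.3, 0, 1, -0.2, 0, -0.4, 0, 1, -0.5, 0, -0.4, 0, 1, -0.5, 0, -0.4, 0, 1]
}}

```text
t: 6.17
eef_pos: [0.557, 0.1569, 0.1138]
tool_rot: [-3.088, 0.575, 0.001]
force: [-1.0, 0.9, 0.1]
finger_gap: 0.0003
grasp_force: 0.0
```

```bash
python3 look.py
```

```text
[-17.5  65. ] [0.55701073 0.15685093 0.11378344] [-0.97791325  0.92863617  0.12174234]
[([2.95, 3.0, 3.05], 25), ([7.35, 7.25, 7.3], 62), ([1.0, 1.05, 0.95], 20)]
```

Left now reads 3, so the drive works. Repeat for the second digit.

Emit:
{"fn": "arm_command", "kwargs": {
  "deltas": [0.22, 0, 0, 0, 1, 0.22, 0, 0.15, 0, 1, 0.22, 0, 0.3, 0, 1, 0.22, 0, 0.36, 0, 1, 0.22, 0, 0.38, 0, 1, 0.22, 0, 0.39, 0, 1, 0.22, 0, 0.4, 0, 1, 0.22, 0, 0.4, 0, 1]
}}

```text
t: 6.88
eef_pos: [0.568, 0.152, 0.0977]
tool_rot: [3.088, -0.578, 0.001]
force: [-1.0, -3.7, 11.5]
finger_gap: 0.0001
grasp_force: 5.6
```

Emit:
{"fn": "arm_command", "kwargs": {
  "deltas": [0.04, 0, 0, 0, 1, 0.08, 0, 0, 0, 1, 0.12, 0, 0, 0, 1, 0.16, 0, 0, 0, 1, 0.2, 0, 0, 0, 1, 0.24, 0, 0, 0, 1, 0.285, 0, 0, 0, 1, 0.285, 0, 0, 0, 1]
}}

```text
t: 7.55
eef_pos: [0.5787, 0.1479, 0.0977]
tool_rot: [-3.088, 0.578, -0.001]
force: [-1.4, -1.7, 10.5]
finger_gap: 0.0002
grasp_force: 5.4
```

Emit:
{"fn": "arm_command", "kwargs": {
  "deltas": [0, 0, -0.15, 0, 1, 0, 0, -0.3, 0, 1, -0.2, 0, -0.4, 0, 1, -0.5, 0, -0.4, 0, 1, -0.5, 0, -0.4, 0, 1]
}}

```text
t: 7.97
eef_pos: [0.5571, 0.1568, 0.1136]
tool_rot: [-3.089, 0.574, 0.002]
force: [-0.4, 0.2, 0.2]
finger_gap: 0.0003
grasp_force: 0.0
```

```bash
python3 look.py
```

```text
[-17.4  65.1] [0.5571213  0.15683479 0.11363903] [-0.41021598  0.1570556   0.21132999]
[([3.9, 3.85, 4.0], 37), ([7.35, 7.25, 7.3], 61), ([1.0, 1.05, 0.95], 21)]
```

Left is 4. Now the right wheel (60 mm to tool +y), 1 → 2.

Emit:
{"fn": "arm_command", "kwargs": {
  "deltas": [0, 0.5, 0, 0, 1, 0.1, 1.2, 0, 0, 1, 0.22, 1.5, 0, 0, 1, 0.22, 1.5, 0.1, 0, 1, 0.22, 1.5, 0.25, 0, 1, 0.22, 1.5, 0.33, 0, 1, 0.22, 1.5, 0.36, 0, 1, 0.22, 1.5, 0.37, 0, 1]
}}

```text
t: 8.68
eef_pos: [0.5461, 0.097, 0.0985]
tool_rot: [-3.088, 0.576, 0.001]
force: [-1.0, -2.1, 6.5]
finger_gap: 0.0
grasp_force: 3.1
```

Emit:
{"fn": "arm_command", "kwargs": {
  "deltas": [0, 0, 0.015, 0, 1, 0, 0, 0.018, 0, 1, 0, 0, 0.018, 0, 1]
}}

```text
t: 8.93
eef_pos: [0.5463, 0.097, 0.0983]
tool_rot: [-3.088, 0.576, -0.0]
force: [-2.4, -2.1, 7.6]
finger_gap: 0.0002
grasp_force: 3.8
```

Emit:
{"fn": "arm_command", "kwargs": {
  "deltas": [0.04, 0, 0, 0, 1, 0.08, 0, 0, 0, 1, 0.12, 0, 0, 0, 1, 0.16, 0, 0, 0, 1, 0.2, 0, 0, 0, 1, 0.24, 0, 0, 0, 1, 0.285, 0, 0, 0, 1, 0.285, 0, 0, 0, 1]
}}

```text
t: 9.6
eef_pos: [0.5571, 0.093, 0.0983]
tool_rot: [-3.088, 0.576, -0.0]
force: [-1.2, -1.4, 7.1]
finger_gap: -0.0001
grasp_force: 3.7
```

Emit:
{"fn": "arm_command", "kwargs": {
  "deltas": [0, 0, -0.15, 0, 1, 0, 0, -0.3, 0, 1, -0.2, 0, -0.4, 0, 1, -0.5, 0, -0.4, 0, 1, -0.5, 0, -0.4, 0, 1]
}}

```text
t: 10.02
eef_pos: [0.5363, 0.1007, 0.1146]
tool_rot: [-3.088, 0.575, 0.001]
force: [-0.1, -0.1, 0.8]
finger_gap: -0.0001
grasp_force: 0.0
```

```bash
python3 look.py
```

```text
[-16.5   5.2] [0.53627012 0.10067455 0.11455182] [-0.12865522 -0.14048887  0.83908712]
[([3.9, 3.85, 4.0], 37), ([7.5, 7.4, 7.45], 43), ([2.0, 2.05, 1.95], 25)]
```

Right is 2. Now a closer look at the middle wheel.

Run:
```python
from wheels import *
s=np.load("top0.npz")
from plant import imaging
b=imaging.snapshot("scene");a=[]
for q,n in((s,"top"),(b,"scene")):
    u,v=proj(q,[*(C[n]+R2@[0,.035]),.083])[0];M=np.float32([[12,0,200-12*u],[0,12,200-12*v]])
    a.append(cv2.warpAffine(q["frame"],M,(400,400),flags=cv2.INTER_NEAREST))
cv2.imwrite("pics/mid.png",np.hstack(a))
```

```text
(no output)
```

View pics/mid.png

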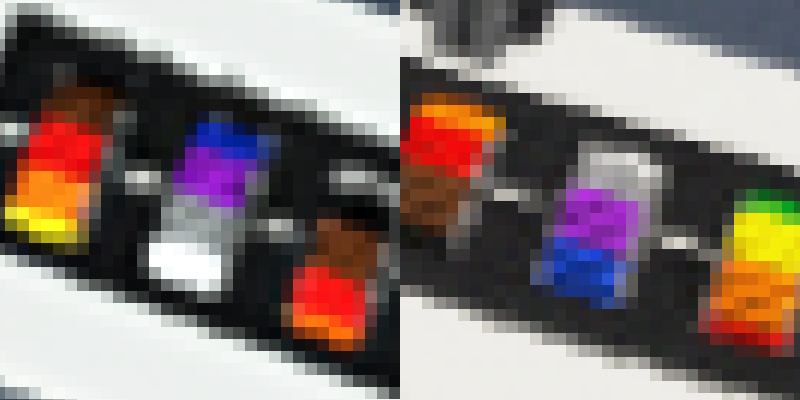

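The top crop puts the middle wheel's index midpoint (209,203) on the violet/grey boundary, so it hangs near 7.5. It needs a half-digit pull towards the robot. Right (red) and left (yellow) look centred.

Emit:
{"fn": "arm_command", "kwargs": {
  "deltas": [0.1, -0.4, 0, 0, 1, 0.3, -0.75, 0, 0, 1, 0.44, -0.75, 0.1, 0, 1, 0.44, -0.75, 0.25, 0, 1, 0.44, -0.75, 0.33, 0, 1, 0.44, -0.75, 0.36, 0, 1, 0.44, -0.75, 0.38, 0, 1, 0.44, -0.75, 0.38, 0, 1]
}}

```text
t: 10.78
eef_pos: [0.565, 0.1203, 0.0989]
tool_rot: [3.087, -0.578, -0.0]
force: [0.1, -2.4, 4.6]
finger_gap: 0.0001
grasp_force: 2.2
```

Emit:
{"fn": "arm_command", "kwargs": {
  "deltas": [0, 0, 0.01, 0, 1, 0, 0, 0.015, 0, 1, 0, 0, 0.015, 0, 1]
}}

```text
t: 11.03
eef_pos: [0.5652, 0.1203, 0.0986]
tool_rot: [3.087, -0.578, 0.0]
force: [-2.0, -2.7, 6.9]
finger_gap: 0.0
grasp_force: 3.2
```

Emit:
{"fn": "arm_command", "kwargs": {
  "deltas": [-0.04, 0, 0, 0, 1, -0.08, 0, 0, 0, 1, -0.12, 0, 0, 0, 1, -0.145, 0, 0, 0, 1, -0.145, 0, 0, 0, 1]
}}

```text
t: 11.45
eef_pos: [0.5597, 0.1227, 0.0986]
tool_rot: [3.088, -0.578, 0.0]
force: [-1.6, -3.3, 6.0]
finger_gap: -0.0
grasp_force: 2.9
```

Emit:
{"fn": "arm_command", "kwargs": {
  "deltas": [0, 0, -0.15, 0, 1, 0, 0, -0.3, 0, 1, -0.2, 0, -0.4, 0, 1, -0.4, 0, -0.4, 0, 1, -0.4, 0, -0.4, 0, 1]
}}

```text
t: 11.87
eef_pos: [0.5434, 0.1299, 0.1146]
tool_rot: [-3.088, 0.575, 0.0]
force: [-0.6, 0.1, -0.4]
finger_gap: 0.0001
grasp_force: 0.0
```

```bash
python3 look.py
```

```text
[-20.4  34.9] [0.54337411 0.12986053 0.11458916] [-0.58251759  0.13832462 -0.36811633]
[([3.9, 3.85, 4.0], 36), ([7.05, 6.95, 7.0], 34), ([1.65, 1.8, 1.5], 55)]
```

Emit:
{"fn": "arm_command", "kwargs": {
  "deltas": [-0.2, 0, -0.4, 0, 1, -0.4, 0.5, -0.6, 0, 1, -0.55, 1.4, -0.6, 0, 1, -0.55, 2.3, -0.6, 0, 1, -0.55, 3, -0.6, 0, 1, -0.55, 3, -0.6, 0, 1, -0.55, 3, -0.6, 0, 1]
}}

```text
t: 12.5
eef_pos: [0.4808, 0.0235, 0.1383]
tool_rot: [3.087, -0.581, 0.0]
force: [-0.4, 0.9, 1.1]
finger_gap: -0.0001
grasp_force: 0.0
```

Run:
```python
from wheels import *
from plant import imaging,readout
p=readout.get_state()["eef_pos"];print(p,R2.T@(p[:2]-(.5498,.0899)))
a=[]
for n in C:
    q=imaging.snapshot(n);print(n,read(n,q,.0855))
    u,v=proj(q,[*(C[n]+R2@[0,-.01]),.083])[0];M=np.float32([[4,0,200-4*u],[0,4,200-4*v]]);M[:,:2]*=.75;M[0,2]=200-3*u;M[1,2]=200-3*v
    M=np.float32([[5,0,200-5*u],[0,5,200-5*v]])
    a.append(cv2.warpAffine(q["frame"],M,(400,400),flags=cv2.INTER_CUBIC))
cv2.imwrite("pics/tog.png",np.hstack(a))
```

```text
[0.48081868 0.02346865 0.13834204] [-0.04028971 -0.08688087]
top [([4.0, 4.05, 3.95], 35), ([7.05, 6.95, 7.0], 36), ([2.0, 2.05, 1.95], 46)]
scene [([3.9, 3.85, 4.0], 39), ([7.05, 6.95, 7.0], 35), ([2.0, 2.05, 1.95], 27)]
```

View pics/tog.png

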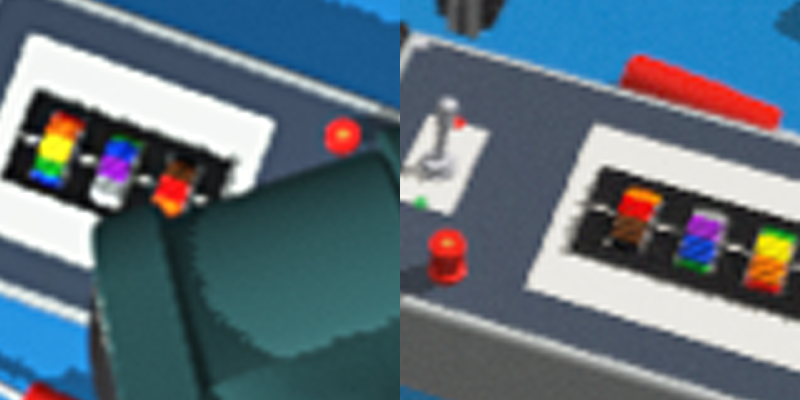

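All wheels read 4, 7, 2 in both views. The toggle at (447,110) in the right half is still off, with the fingertips behind it at (470,15). Descend and push.

Emit:
{"fn": "arm_command", "kwargs": {
  "deltas": [0, -0.03, 0.3, 0, 1, 0, -0.03, 0.55, 0, 1, 0, -0.03, 0.65, 0, 1, 0, -0.03, 0.65, 0, 1, 0.1, -0.03, 0.65, 0, 1, 0.2, -0.03, 0.65, 0, 1, 0.25, -0.03, 0.65, 0, 1]
}}

```text
t: 13.18
eef_pos: [0.4918, 0.0222, 0.1127]
tool_rot: [-3.088, 0.578, -0.001]
force: [0.4, 0.3, 0.1]
finger_gap: 0.0
grasp_force: 0.0
```

Emit:
{"fn": "arm_command", "kwargs": {
  "deltas": [0.05, 0, 0, 0, 1, 0.1, 0, 0, 0, 1, 0.15, 0, 0, 0, 1, 0.15, 0, 0, 0, 1]
}}

```text
t: 13.52
eef_pos: [0.4964, 0.0202, 0.1122]
tool_rot: [3.088, -0.578, -0.001]
force: [-1.9, 0.5, -0.6]
finger_gap: 0.0003
grasp_force: 1.1
```

Emit:
{"fn": "arm_command", "kwargs": {
  "deltas": [0.05, 0, 0, 0, 1, 0.1, 0, 0, 0, 1, 0.15, 0, 0, 0, 1, 0.15, 0, 0, 0, 1]
}}

```text
t: 13.85
eef_pos: [0.5024, 0.018, 0.1123]
tool_rot: [-3.088, 0.578, -0.0]
force: [-2.0, -0.5, 1.5]
finger_gap: 0.0001
grasp_force: 0.8
```

Emit:
{"fn": "arm_command", "kwargs": {
  "deltas": [0.05, 0, 0, 0, 1, 0.1, 0, 0, 0, 1, 0.15, 0, 0, 0, 1, 0.15, 0, 0, 0, 1]
}}

```text
t: 14.18
eef_pos: [0.5082, 0.0157, 0.1123]
tool_rot: [-3.088, 0.578, -0.001]
force: [0.1, -0.1, 0.3]
finger_gap: -0.0001
grasp_force: 0.0
```

Emit:
{"fn": "arm_command", "kwargs": {
  "deltas": [0.04, 0, 0, 0, 1, 0.08, 0, 0, 0, 1, 0.08, 0, 0, 0, 1]
}}

```text
t: 14.43
eef_pos: [0.511, 0.0146, 0.1123]
tool_rot: [-3.088, 0.578, -0.0]
force: [-1.0, 0.2, 0.5]
finger_gap: 0.0002
grasp_force: 0.0
```

```bash
cat > fin.py <<'E'
from wheels import *
from plant import imaging,readout
import sys
p=readout.get_state()["eef_pos"];print(p,R2.T@(p[:2]-(.5498,.0899)))
q=imaging.snapshot("scene");print(read("scene",q,.0855))
u,v=proj(q,[*(C["scene"]+R2@[0,-.02]),.083])[0]
cv2.imwrite(sys.argv[1],cv2.warpAffine(q["frame"],np.float32([[6,0,300-6*u],[0,6,200-6*v]]),(600,400),flags=cv2.INTER_CUBIC))
E
python3 fin.py pics/f1.png
```

```text
[0.51096305 0.01463558 0.11229723] [-0.00899114 -0.08421521]
[([3.9, 3.85, 4.0], 38), ([7.05, 6.95, 7.0], 35), ([2.0, 2.05, 1.95], 27)]
```

View pics/f1.png

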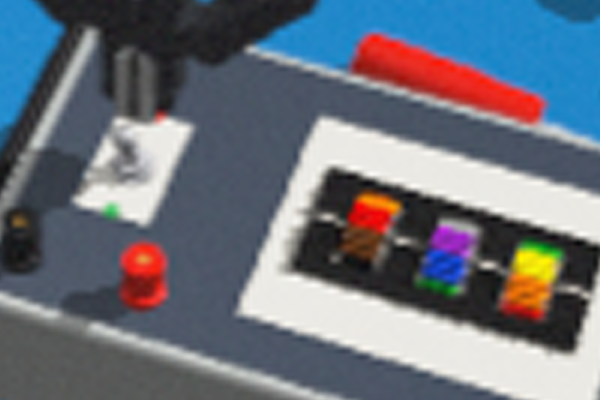

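The force has gone to zero, and the bat at (125,150) now leans toward the green dot. Back away clear of the case and confirm.

Emit:
{"fn": "arm_command", "kwargs": {
  "deltas": [-0.3, 0, 0, 0, 1, -0.7, 0, -0.2, 0, 1, -1, 0, -1, 0, 1, -1.5, 0, -1.8, 0, 1, -2, 0, -2.5, 0, 1, -2, 0, -2.5, 0, 1, -2, 0, -2.5, 0, 1]
}}

```text
t: 15.07
eef_pos: [0.4363, 0.0438, 0.2137]
tool_rot: [3.088, -0.577, 0.005]
force: [0.1, -0.6, -0.4]
finger_gap: -0.0
grasp_force: 0.0
```

```bash
python3 fin.py pics/f2.png
```

```text
[0.43629789 0.04380758 0.21372295] [-0.08915257 -0.08401821]
[([3.9, 3.85, 4.0], 39), ([7.05, 6.95, 7.0], 37), ([2.0, 2.05, 1.95], 29)]
```

View pics/f2.png

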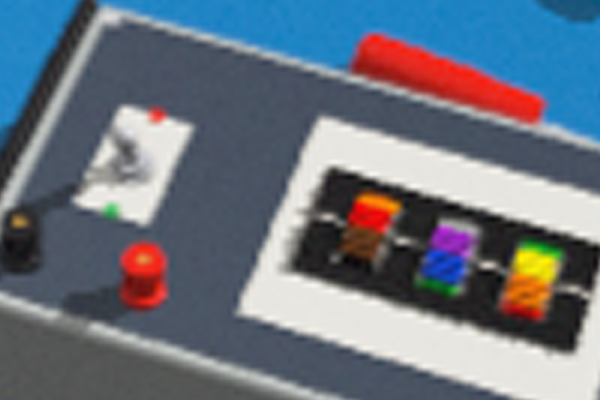

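Run:
```python
from wheels import *
from plant import imaging
q=imaging.snapshot("scene");c=C["scene"]
o=proj(q,[*(c+R2@[0,-.02]),.083])[0]
for n,x,h in(("off",-.012,.034),("mid",0,.036),("on",.012,.034),("hinge",0,.006)):
    print(n,((proj(q,[*(c+R2@[x,-.085]),.072+h])[0]-o)*6+[300,200]).round())
w=pts(q);l=(w[...,:2]-c)@R2;m=(abs(l[...,0])<.03)&(abs(l[...,1]+.085)<.015)&(w[...,2]>.092);print(l[m].round(3),w[...,2][m].round(3))
```

```text
off [142.  85.]
mid [130. 105.]
on [118. 133.]
hinge [129. 159.]
[[ 0.008 -0.087]
 [ 0.008 -0.085]
 [ 0.01  -0.089]
 [ 0.01  -0.086]
 [ 0.01  -0.084]
 [ 0.008 -0.083]
 [ 0.011 -0.088]
 [ 0.013 -0.085]
 [ 0.011 -0.084]
 [ 0.01  -0.082]
 [ 0.006 -0.081]
 [ 0.01  -0.088]
 [ 0.014 -0.085]
 [ 0.012 -0.083]
 [ 0.01  -0.082]
 [ 0.007 -0.081]
 [ 0.012 -0.086]
 [ 0.013 -0.083]
 [ 0.011 -0.081]] [0.104 0.105 0.102 0.104 0.104 0.103 0.101 0.104 0.102 0.102 0.098 0.096
 0.102 0.101 0.099 0.096 0.096 0.099 0.096]
```

The final picture shows the bat tip at about (118,130), which matches the projected "on" position, and depth puts it at x ≈ +11 mm. The wheels read 4, 7, 2.

```bash
python3 -c "
from plant import job
print(job.sign_off())"
```

```text
the job is handed in; nothing more can be done
None
```

The box is set to 4.7 kilohm: the cameras read the wheels at 4, 7, 2 before and after the toggle was thrown to connected. The arm was clear when I handed in at about 15 s; the highest force reading was about 12 N, and sign-off returned no verdict.

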